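Feel for the lock notch of a tube safe and open it

ROBOT

A 6-joint arm with a two-finger parallel gripper is mounted at the origin on the work surface. World frame = base frame: x ahead of the robot, y to its left, z up, the work surface at z = 0. Lengths are in m, angles in rad, forces in N, time in s.
With the tool pointing down it reaches from about 0.35 to 0.775 m from the base axis. Payload 7.3 kg.
Tool frame: the origin (TCP) lies at the very end of the fingers, on their centre line; the grasp point (between the pads) lies 19 mm behind it; z points along the fingers, y is the line along which they close (so a half turn about z gives the same grasp; the last joint's range is limited). The gripper opens to 92 mm and grips with 3 to 60 N. Pads are 19 mm wide; open, the fingers measure 130 mm over their backs; the gripper's body (75 mm by 190 mm) begins 47 mm behind the grasp point.
Start: joints at [-1.347, 0.342, 1.524, -0, 1.275, -0.146], TCP at [0.19, -0.49, 0.227] pointing down, gripper open.
Joint ranges: [-2.53, 2.53], [-0.77, 2.02], [0.04, 2.7], [-1, 4.14], [0.28, 2.66], [-3.11, 3.11]. Speed limits (rad/s): [2.57, 2.57, 3.14, 3.14, 3.14, 3.14].

INTERFACE

Orientations are given as [roll, pitch, yaw] about the fixed x, y, z axes, in that order (R = Rz(yaw) Ry(pitch) Rx(roll)).
In Python, from cell import * gives the robot as it stands.
- The arm moves only by the tool step_arm, never from a script. Its argument "commands" is a list of rows, each a list of 7 numbers: the opening, from 0 (shut) to 1 (fully open), then the shift along the world's x, y, z in cm, then the turn, a rotation vector about the world's x, y, z in rad. A call has 1 to 5 rows; each row is the pose to reach, as a shift and turn from the pose commanded when the call began; what a row does not reach only later rows make up. A row lasts 1/12 s, in which the tool goes at most 41.7 mm and 7.16 degrees, less where a joint would pass 70% of its speed; a pose out of reach is approached as far as the arm can. A call with a gripper value outside its range is refused whole. The fingers move at their own pace and stop on an object; "grip_force" is the grip in N (left out, the last holds). Time passes only in rows, so rows that repeat a pose let the fingers close. It gives the time, the measured TCP pose, the force, the opening and the grip force at its end, in the units of the state.
- observe(): the state, without advancing time (a new reading comes with each control period).
- read_camera(name): name is "scene" or "top" or "wrist"; returns the picture (400x640x3 uint8, red, green, blue); there is no depth.
- camera_model(name): a dict with "vfov" (degrees; the focal length in pixels is half the picture's height over the tangent of half this angle, whatever the lens; pixels are square), "cx", "cy" (the principal point, pixels), "world_to_cam" (4x4, takes a point from world to camera coordinates). Camera axes: x right, y up, looking along -z (the intrinsics and any distortion apply to the point x, -y, -z); pixel columns grow to the right and rows downward; lengths in m; the calibration is good to about 2 mm. A picture is of the moment at which its call begins: read the wrist's pose just before it. camera_model takes no time and is no camera call; for the wrist camera it gives the pose at the moment of the call.
- hand_in(): hands the job in; it is judged then, once.
The state is a dict: "time": time; "qpos": joint angles; "qvel": joint speeds; "joint_efforts": joint torques, N m; "tool_pos": TCP position; "tool_rot": TCP orientation; "contact_force": force on the tool from outside, world axes, zero at the start; "torque": the same for the moment, N m; "opening": finger opening in m; "grip_force": force on a finger pad.
Only numpy, scipy, OpenCV 4.12 (cv2) and the standard library are available. Lean on these libraries where they do the work, as an engineer would, in place of code of your own. Each camera call takes 0.05 s, during which the arm holds its last target. There are 200 camera calls.

TASK

Unlock and open the white tube safe: grip its blue knob and turn it slowly clockwise (seen from above) until you feel the resistance drop away over the hidden notch, stop there and let the knob sink (or press it lightly) fully home, then slide the metal cover fully open by its black handle and let go. Do not force the knob past the notch, so that the red overload pin beside it stays down, do not force the cover, and leave the bottle, the jar and the green rack where they are.

Things in the scene. Friction and masses are not known exactly. Their poses are not given: they have to be found in the camera images.
- case: Tube safe, a fixed white box 140 (its x) x 320 (its y) x 75 mm high. Origin: centre of its underside, on the work surface; z up. Along its y: knob block (60 to 160 mm), tube well (-60 to 60) closed by the cover, flat deck (-160 to -60) over which the cover slides.
- lock_axis (a point): Point of the case on the knob's vertical axis (case x 0, y +105 mm), at the top of the flat steel collar of 34 mm radius round the knob, 80 mm over the work surface; axes as the case's. Under it is a hidden fixed ring with one notch, somewhere 17 to 80 degrees clockwise (from above) of where the knob stands at the start, 6 degrees of play between hard walls.
- knob: Blue knob: grip bar 48 (its x) x 14 (its y) x 34 mm high, white line on top, on a round foot of 24 mm radius, 6 mm thick. Origin: on its axis at grip height, 12 mm below the bar's top, 28 above the foot's underside; z up. Starts 0 to 23 degrees clockwise of the case's x; turn it clockwise from there. Origin is 113 mm above the work surface when up, 105 when sunk home, where it stays.
- knob_top (a point): Centre of the top of the knob's bar, axes as the knob's. Feel: a 12 N spring pushes the knob down and its tooth rubs on the ring, so turning takes about 0.25 N m. Over the notch that torque falls to nearly nothing and the 12 N hangs on whatever grips the knob; there alone it sinks 8 mm, by itself if let go, or lightly pushed. Gripped firmly it can be carried past the notch.
- cover: Sliding metal cover, 128 x 115 x 6 mm, top 82 mm over the work surface; black upright handle 60 (case x) x 14 mm (case y), up to 133 mm. Origin: handle's grip centre, 108 mm over the work surface, case x 0, y -25 mm when shut; axes as the case's. Slides only towards the case's -y, 90 mm, to a stop at y -115. Takes about 2 N; blocked after 1.5 mm until the knob is home.
- pin: Small red overload pin, 9 mm across, in a steel bezel on the knob block at case x -52, y +145 mm. Origin: centre of its top, 78 mm over the work surface, 3 mm proud. It stays down in ordinary turning. If the knob is turned with more than about 0.75 N m (as when driven into a wall of the notch), the ring's slip clutch gives way and the pin rises, 0.2 mm per mrad of slip, and stays up.
- bottle: White bottle, 56 mm across, 115 mm high, standing beyond the safe on its +x side. Origin: centre of its underside. Leave alone.
- jar: Clear jar with a blue cap, 54 mm across, 80 mm high, standing beyond the safe on its +x side. Origin: centre of its underside. Leave alone.
- green_rack: Green microtube rack, 60 x 120 x 35 mm (45 mm over the caps), on the robot's side of the safe. Origin: centre of its underside. Leave alone.

How it is judged:
On the way, in this order (a step that is already met when the one before it is completed fails the run):
1. the knob has sunk fully home in its notch while the cover is still shut (z of knob in the frame of case below 0.1067 m and y of cover in the frame of case above -0.033 m), for 0.2 s.
2. the cover has been slid fully open with the knob home (z of knob in the frame of case below 0.1067 m and y of cover in the frame of case below -0.108 m), for 0.2 s.
At the end, for the whole second after the job is handed in: The knob is home (its origin less than 106.7 mm above the underside of the case; 105 when fully home), the cover is open (its origin beyond y -108 mm of the case; -115 when fully open), both at rest and let go (all of step 2 and linear speed of each of cover, knob below 0.01 m/s); the robot touches nothing.
It fails at once if the knob is forced: its slip clutch gives way and the red pin rises by over 3 mm (to more than 81 mm) (z of pin in the frame of case above 0.081 m).
It fails at once if the cover is forced against the lock with more than 20 N (contact force between cover and knob above 20 N).
It fails at once if the bottle, jar or green rack is moved more than 20 mm or tipped (distance of any of bottle, jar, green_rack from where it was at the start of the episode above 0.02 m or angle between any of bottle, jar, green_rack's own z axis and vertical above 0.3 rad).
It also fails if it takes over 72 s, if anything falls off the work surface, if the arm or the gripper's body presses on something with over 40 N, if the wrist force passes 120 N, or if a joint passes its speed limit or range.

## Working session

There is one attempt and no reset: what is moved stays moved. The work goes in short steps, Python scripts to look and compute and a tool call to move; the robot and the scene stay as the last step left them, time stands still between calls to the robot, and variables do not carry over. Pictures are saved under pics/ and viewed, at most 10 in all, crops included, and the job is handed in when it is done.

Besides the shell and the picture viewer there is one more tool, called after "Emit:" as a command line: name --pt "numbers of a row" for each row, then --argument value for the rest. step_arm: Moves the arm, as the interface text tells. Its arguments: {"type":"object","properties":{"commands":{"type":"array"},"grip_force":{"type":"number"}},"required":["commands"]}

```bash
mkdir -p pics; ls
python3 - <<'E'
from cell import *
import cv2,numpy as np
for n in("scene","top"):
    cv2.imwrite(f"pics/{n}0.png",read_camera(n)[:,:,::-1]); m=camera_model(n); print(n,{k:(np.round(v,4).tolist() if k=="world_to_cam" else v) for k,v in m.items()})
print(observe())
E
```

```text
pics
scene {'vfov': 54.502376782446575, 'cx': 319.28203581803655, 'cy': 198.99871988402168, 'world_to_cam': [[0.4558, 0.8899, -0.0181, -0.2829], [-0.5425, 0.2939, 0.787, 0.2213], [0.7056, -0.3489, 0.6167, -1.1169], [0.0, 0.0, 0.0, 1.0]]}
top {'vfov': 53.634580369513465, 'cx': 310.47273309826016, 'cy': 203.0768036743003, 'world_to_cam': [[0.0185, -0.9989, 0.0441, -0.0006], [0.9937, 0.0233, 0.1095, -0.6056], [-0.1104, 0.0418, 0.993, -0.6904], [0.0, 0.0, 0.0, 1.0]]}
{'time': 0.1, 'qpos': array([-1.34694977e+00,  3.42653854e-01,  1.52492964e+00, -1.64459048e-06,
        1.27536949e+00, -1.45998831e-01]), 'qvel': array([ 0.00169545, -0.00151012, -0.00336879,  0.00040747, -0.00082284,
        0.00027906]), 'joint_efforts': array([ 2.83980822e-03, -4.32004237e+01, -2.44692582e+01,  7.18077784e-02,
        5.26098534e-02, -6.35492120e-05]), 'tool_pos': array([ 0.18971301, -0.48914055,  0.22611119]), 'tool_rot': array([-3.14024656e+00, -1.96346090e-04,  3.69845733e-01]), 'contact_force': array([-0.04468069, -0.21735905, -0.41833946]), 'torque': array([-0.04475607, -0.00244213, -0.03024012]), 'grip_force': 0.0, 'opening': 0.09171935321381439}
```

View pics/top0.png

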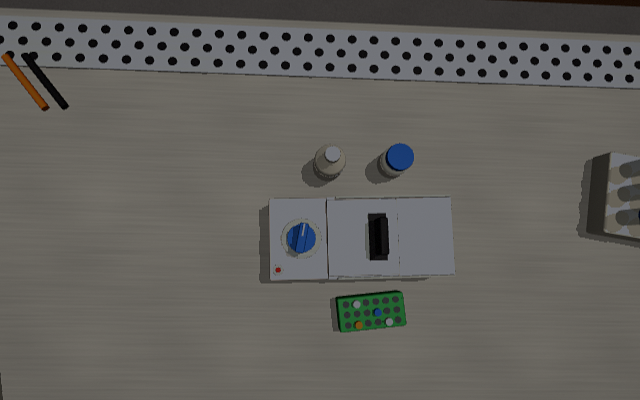

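View pics/scene0.png

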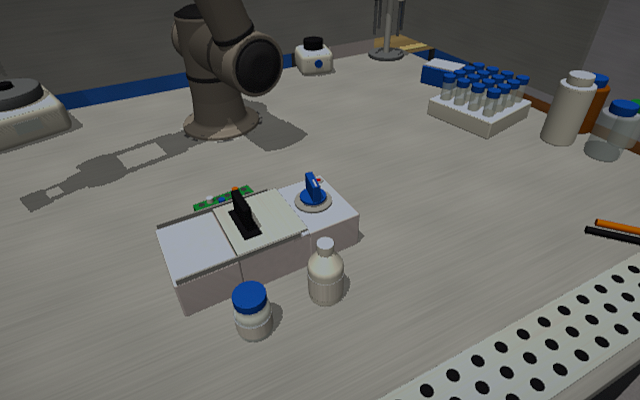

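The top view shows the safe at about columns 265–455, rows 196–281. The knob is near (301,237), the handle near (378,236) and the pin near (278,269). I'll enlarge that area.

Run:
```python
import cv2
i=cv2.imread("pics/top0.png")[185:290,255:465]; i=cv2.convertScaleAbs(i,alpha=1.5)
cv2.imwrite("pics/c.png",cv2.resize(i[:, :],None,fx=3.8,fy=3.8,interpolation=cv2.INTER_CUBIC))
```

```text
(no output)
```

View pics/c.png

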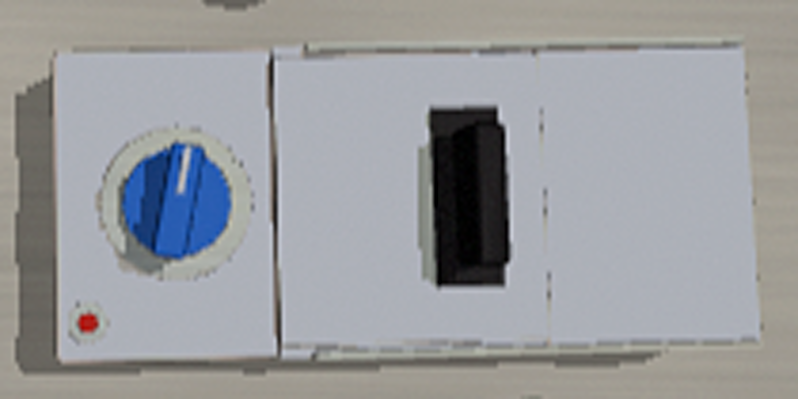

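The crop shows the collar centre at (176,203), the pin at (88,323), the handle top at about (488,195), and the knob's white line running from (186,147) to (180,193).

```bash
cat > h.py <<'E'
from cell import *
import cv2,numpy as np
def ray(name,uv,z,m=None):
    m=m or camera_model(name); f=200/np.tan(np.radians(m["vfov"])/2)
    T=np.array(m["world_to_cam"]); R,t=T[:3,:3],T[:3,3]; c=-R.T@t
    d=R.T@np.array([(uv[0]-m["cx"])/f,-(uv[1]-m["cy"])/f,-1]); return c+d*(z-c[2])/d[2]
E
python3 - <<'E'
from h import *
print({k:v for k,v in camera_model("top").items() if k!="world_to_cam"}.keys())
for n,u,v,z in [("c1",57,50,.075),("c2",272,50,.075),("c3",58,360,.075),("c4",279,357,.075),("d1",743,45,.075),("d2",760,342,.075),("collar",176,203,.08),("pin",88,323,.078),("L0",186,147,.125),("L1",180,193,.125),("hand",488,195,.133),("h1",487,124,.133),("h2",492,264,.133)]:
    print(n,ray("top",(255+u/3.8,185+v/3.8),z).round(4))
for n,u,v,z in [("bottle",320,175,0),("jar",388,172,0)]: print(n,ray("top",(u,v),z).round(3))
for n,u,v in [("r1",337,297),("r2",404,291),("r3",340,332),("r4",406,325)]: print(n,ray("top",(u,v),.035).round(3))
E
```

```text
dict_keys(['vfov', 'cx', 'cy'])
c1 [0.6077 0.0835 0.075 ]
c2 [ 0.6101 -0.0139  0.075 ]
c3 [0.4698 0.079  0.075 ]
c4 [ 0.4726 -0.0189  0.075 ]
d1 [ 0.6176 -0.2318  0.075 ]
d2 [ 0.4825 -0.2367  0.075 ]
collar [0.5398 0.0284 0.08  ]
pin [0.4863 0.0661 0.078 ]
L0 [0.5622 0.0257 0.125 ]
L1 [0.543  0.0278 0.125 ]
hand [ 0.5445 -0.0996  0.133 ]
h1 [ 0.574  -0.0992  0.133 ]
h2 [ 0.5162 -0.1012  0.133 ]
bottle [ 0.664 -0.007  0.   ]
jar [ 0.674 -0.139  0.   ]
r1 [ 0.438 -0.038  0.035]
r2 [ 0.45  -0.159  0.035]
r3 [ 0.377 -0.044  0.035]
r4 [ 0.391 -0.162  0.035]
```

The geometry checks out. Pin to collar and handle to collar match to about 2 mm, and the case yaw is about 0.031. The knob axis is at about (0.540, 0.028), with its bar at about -0.115 rad. I'll approach with yaw -0.115+π, which leaves range on the last joint for turning clockwise.

Emit:
step_arm --pt "1 7 10.4 0.4 0 0 0.53" --pt "1 7 10.4 0.4 0 0 0.53" --pt "1 7 10.4 0.4 0 0 0.53" --pt "1 7 10.4 0.4 0 0 0.53" --pt "1 7 10.4 0.4 0 0 0.53"

```text
time: 0.52
tool_pos: [0.2609, -0.3835, 0.2308]
tool_rot: [-3.141, -0.0, 0.91]
contact_force: [0.0, 0.6, -0.0]
opening: 0.092
grip_force: 0.0
```

Emit:
step_arm --pt "1 7 10.4 0.4 0 0 0.53" --pt "1 7 10.4 0.4 0 0 0.53" --pt "1 7 10.4 0.4 0 0 0.53" --pt "1 7 10.4 0.4 0 0 0.53" --pt "1 7 10.4 0.4 0 0 0.53"

```text
time: 0.93
tool_pos: [0.3309, -0.2792, 0.2347]
tool_rot: [-3.142, -0.0, 1.441]
contact_force: [-1.0, -0.5, -0.2]
opening: 0.0914
grip_force: 0.0
```

Emit:
step_arm --pt "1 7 10.4 0.4 0 0 0.53" --pt "1 7 10.4 0.4 0 0 0.53" --pt "1 7 10.4 0.4 0 0 0.53" --pt "1 7 10.4 0.4 0 0 0.53" --pt "1 7 10.4 0.4 0 0 0.53"

```text
time: 1.35
tool_pos: [0.4007, -0.1751, 0.2385]
tool_rot: [-3.142, -0.001, 1.971]
contact_force: [0.2, -0.0, 0.8]
opening: 0.0918
grip_force: 0.0
```

Emit:
step_arm --pt "1 7 10.4 0.4 0 0 0.53" --pt "1 7 10.4 0.4 0 0 0.53" --pt "1 7 10.4 0.4 0 0 0.53" --pt "1 7 10.4 0.4 0 0 0.53" --pt "1 7 10.4 0.4 0 0 0.53"

```text
time: 1.77
tool_pos: [0.4705, -0.0712, 0.2423]
tool_rot: [-3.142, -0.001, 2.501]
contact_force: [-0.4, -0.5, -0.7]
opening: 0.0917
grip_force: 0.0
```

Emit:
step_arm --pt "1 7 10.2 0 0 0 0.53" --pt "1 7 10.2 0 0 0 0.53" --pt "1 7 10.2 0 0 0 0.53" --pt "1 7 10.2 0 0 0 0.53" --pt "1 7 10.2 0 0 0 0.53"

```text
time: 2.18
tool_pos: [0.5403, 0.0306, 0.2418]
tool_rot: [3.141, -0.001, 3.03]
contact_force: [0.4, -1.1, 0.4]
opening: 0.0918
grip_force: 0.0
```

Run:
```python
from h import *
s=observe();m=camera_model("wrist");i=read_camera("wrist")
np.save("m.npy",m,allow_pickle=True); print(s["qpos"].round(3),s["tool_pos"].round(4),m["vfov"],m["cx"],m["cy"],np.round(m["world_to_cam"],3).tolist())
cv2.imwrite("pics/w1.png",cv2.convertScaleAbs(i[:,:,::-1],alpha=1.3))
f=200/np.tan(np.radians(m["vfov"])/2);T=np.array(m["world_to_cam"])
for p in [(.5398,.0284,.08),(.5398,.0284,.125)]:
    q=T@[*p,1]; print(m["cx"]-f*q[0]/q[2],m["cy"]+f*q[1]/q[2])
```

```text
[-0.085  0.361  1.453  0.     1.329 -1.544] [0.5403 0.0306 0.2418] 62.016428661083054 314.3087729145253 203.0052865424477 [[0.113, 0.994, -0.001, -0.091], [-0.963, 0.109, -0.245, 0.552], [-0.243, 0.029, 0.97, -0.273], [0.0, 0.0, 0.0, 1.0]]
311.7482066544645 186.95906714992884
311.3020520082419 197.46811968222116
```

View pics/w1.png

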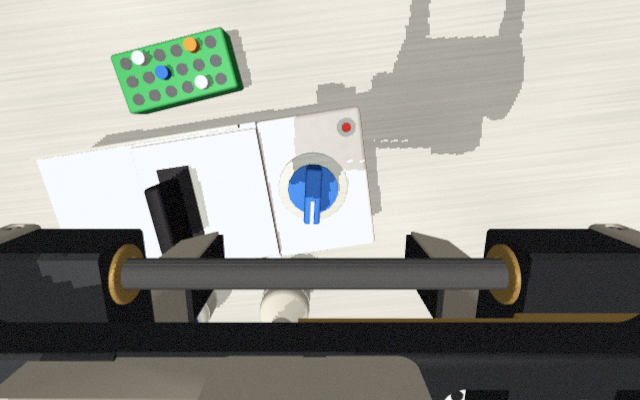

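The wrist view has the collar centre at (313,187) against a predicted (312,187). The bar is vertical in the image, so it is aligned with the tool. Next I descend.

Emit:
step_arm --pt "1 0 -0.15 -4 0 0 0" --pt "1 0 -0.15 -7 0 0 0" --pt "1 0 -0.15 -10 0 0 0" --pt "1 0 -0.15 -12.5 0 0 0" --pt "1 0 -0.15 -14.5 0 0 0"

```text
time: 2.65
tool_pos: [0.5385, 0.0268, 0.0954]
tool_rot: [3.142, -0.003, 3.018]
contact_force: [0.3, 0.2, 0.1]
opening: 0.0918
grip_force: 0.0
```

Emit:
step_arm --pt "0.5 0 0 0 0 0 0" --pt "0.3 0 0 0 0 0 0" --pt "0.15 0 0 0 0 0 0" --pt "0 0 0 0 0 0 0" --pt "0 0 0 0 0 0 0" --grip_force 25

```text
time: 3.07
tool_pos: [0.5406, 0.0268, 0.0993]
tool_rot: [3.141, 0.003, 3.02]
contact_force: [-0.0, 0.7, 0.7]
opening: 0.0627
grip_force: 0.0
```

Emit:
step_arm --pt "0 0 0 0 0 0 0" --pt "0 0 0 0 0 0 0" --pt "0 0 0 0 0 0 0" --pt "0 0 0 0 0 0 0" --pt "0 0 0 0 0 0 0" --grip_force 25

```text
time: 3.48
tool_pos: [0.5398, 0.027, 0.0978]
tool_rot: [3.142, 0.0, 3.02]
contact_force: [0.5, 0.8, 0.0]
opening: 0.0297
grip_force: 0.0
```

```bash
python3 -c "
from cell import *
s=observe();print({k:s[k] for k in('tool_pos','tool_rot','contact_force','torque','opening','grip_force')})"
```

```text
{'tool_pos': array([0.53979233, 0.02697671, 0.09781719]), 'tool_rot': array([3.14151177e+00, 1.31015808e-04, 3.01978777e+00]), 'contact_force': array([0.46787186, 0.76913024, 0.02983059]), 'torque': array([ 0.09227483, -0.11508071,  0.00089991]), 'opening': 0.02969273832551526, 'grip_force': 0.0}
```

Emit:
step_arm --pt "0 0 0.15 0 0 0 0" --pt "0 0 0.15 0 0 0 0" --pt "0 0 0.15 0 0 0 0" --pt "0 0 0.15 0 0 0 0" --pt "0 0 0.15 0 0 0 0" --grip_force 25

```text
time: 3.9
tool_pos: [0.5398, 0.029, 0.0976]
tool_rot: [3.141, -0.0, 3.02]
contact_force: [0.9, 3.1, -1.3]
opening: 0.0139
grip_force: 24.9
```

```bash
cat > o.py <<'E'
from cell import *
s=observe();print(*[(k,s[k].round(4).tolist() if hasattr(s[k],'round') else s[k]) for k in('time','tool_pos','tool_rot','contact_force','torque','opening','grip_force')])
E
python3 o.py
```

```text
('time', 3.9) ('tool_pos', [0.5398, 0.029, 0.0976]) ('tool_rot', [3.1408, -0.0, 3.0199]) ('contact_force', [0.8827, 3.1093, -1.2943]) ('torque', [0.7247, -0.47, 0.0018]) ('opening', 0.013948922612449082) ('grip_force', 24.923180043697357)
```

Gripped at 13.9 mm with low side force. The notch is at least 17° away, so I'll turn about 11° first.

Emit:
step_arm --pt "0 0 0 0 0 0 -0.04" --pt "0 0 0 0 0 0 -0.08" --pt "0 0 0 0 0 0 -0.12" --pt "0 0 0 0 0 0 -0.16" --pt "0 0 0 0 0 0 -0.2"

```text
time: 4.32
tool_pos: [0.5398, 0.0289, 0.0976]
tool_rot: [3.141, -0.0, 2.818]
contact_force: [0.4, 3.6, -2.0]
opening: 0.0138
grip_force: 25.0
```

```bash
python3 o.py
```

```text
('time', 4.3167) ('tool_pos', [0.5398, 0.0289, 0.0976]) ('tool_rot', [3.1411, -0.0002, 2.8182]) ('contact_force', [0.4499, 3.6303, -2.0218]) ('torque', [0.6002, -0.333, 0.146]) ('opening', 0.01380098800349585) ('grip_force', 24.994634091854095)
```

Emit:
step_arm --pt "0 0 0 0 0 0 -0.015" --pt "0 0 0 0 0 0 -0.03" --pt "0 0 0 0 0 0 -0.045" --pt "0 0 0 0 0 0 -0.06" --pt "0 0 0 0 0 0 -0.06"

```text
time: 4.73
tool_pos: [0.5397, 0.0288, 0.0976]
tool_rot: [3.141, -0.0, 2.759]
contact_force: [1.0, 5.6, -2.2]
opening: 0.0144
grip_force: 25.0
```

```bash
python3 o.py
```

```text
('time', 4.7333) ('tool_pos', [0.5397, 0.0288, 0.0976]) ('tool_rot', [3.1411, -0.0003, 2.759]) ('contact_force', [1.0111, 5.5583, -2.1547]) ('torque', [0.977, -0.3623, 0.0299]) ('opening', 0.014381430335366598) ('grip_force', 24.9786239862442)
```

Emit:
step_arm --pt "0 0 0.05 0 0 0 -0.01" --pt "0 0 0.05 0 0 0 -0.02" --pt "0 0 0.05 0 0 0 -0.03" --pt "0 0 0.05 0 0 0 -0.04"

```text
time: 5.07
tool_pos: [0.5397, 0.0288, 0.0977]
tool_rot: [-3.141, -0.0, 2.719]
contact_force: [1.4, 1.6, -2.8]
opening: 0.0134
grip_force: 25.0
```

```bash
python3 o.py
```

```text
('time', 5.0667) ('tool_pos', [0.5397, 0.0288, 0.0977]) ('tool_rot', [-3.1414, -0.0001, 2.7188]) ('contact_force', [1.4079, 1.6269, -2.8262]) ('torque', [0.4415, -0.3836, 0.1533]) ('opening', 0.013417714126212697) ('grip_force', 24.990696609020233)
```

Now 17° turned. I'll continue in steps of about 2.6°, watching fz and the torque.

Emit:
step_arm --pt "0 0 0 0 0 0 -0.012" --pt "0 0 0 0 0 0 -0.024" --pt "0 0 0 0 0 0 -0.036" --pt "0 0 0 0 0 0 -0.048"

```text
time: 5.4
tool_pos: [0.5397, 0.0288, 0.0977]
tool_rot: [-3.141, -0.0, 2.671]
contact_force: [1.8, 1.2, -4.0]
opening: 0.0137
grip_force: 25.0
```

```bash
python3 o.py
```

```text
('time', 5.4) ('tool_pos', [0.5397, 0.0288, 0.0977]) ('tool_rot', [-3.1413, -0.0001, 2.6706]) ('contact_force', [1.7868, 1.2377, -3.995]) ('torque', [0.3185, -0.3269, 0.1496]) ('opening', 0.013700208816185512) ('grip_force', 24.991663992404938)
```

Emit:
step_arm --pt "0 0 0 0 0 0 -0.012" --pt "0 0 0 0 0 0 -0.024" --pt "0 0 0 0 0 0 -0.036" --pt "0 0 0 0 0 0 -0.05"

```text
time: 5.73
tool_pos: [0.5397, 0.0288, 0.0976]
tool_rot: [-3.141, -0.0, 2.621]
contact_force: [0.8, -0.2, -3.6]
opening: 0.0139
grip_force: 25.0
```

```bash
python3 o.py
```

```text
('time', 5.7333) ('tool_pos', [0.5397, 0.0288, 0.0976]) ('tool_rot', [-3.1412, -0.0001, 2.6206]) ('contact_force', [0.8233, -0.1936, -3.5883]) ('torque', [0.0928, -0.2794, 0.1686]) ('opening', 0.013864874655156746) ('grip_force', 24.990281760692596)
```

Emit:
step_arm --pt "0 0 0 0 0 0 -0.012" --pt "0 0 0 0 0 0 -0.024" --pt "0 0 0 0 0 0 -0.036" --pt "0 0 0 0 0 0 -0.05"

```text
time: 6.07
tool_pos: [0.5397, 0.0287, 0.0976]
tool_rot: [-3.141, -0.0, 2.57]
contact_force: [1.8, -2.1, -6.2]
opening: 0.0135
grip_force: 25.0
```

```bash
python3 o.py
```

```text
('time', 6.0667) ('tool_pos', [0.5397, 0.0287, 0.0976]) ('tool_rot', [-3.1412, -0.0001, 2.5705]) ('contact_force', [1.8494, -2.12, -6.1687]) ('torque', [-0.1721, -0.3707, 0.1265]) ('opening', 0.013518489907627603) ('grip_force', 24.989392161369324)
```

Emit:
step_arm --pt "0 0 0 -0.05 0 0 -0.01" --pt "0 0 0 -0.05 0 0 -0.02" --pt "0 0 0 -0.05 0 0 -0.03" --pt "0 0 0 -0.05 0 0 -0.045"

```text
time: 6.4
tool_pos: [0.5397, 0.0287, 0.0971]
tool_rot: [-3.141, -0.0, 2.526]
contact_force: [0.6, -4.5, -7.0]
opening: 0.0139
grip_force: 25.0
```

```bash
python3 o.py
```

```text
('time', 6.4) ('tool_pos', [0.5397, 0.0287, 0.0971]) ('tool_rot', [-3.1412, -0.0, 2.5256]) ('contact_force', [0.6089, -4.5045, -6.9775]) ('torque', [-0.443, -0.3365, 0.0786]) ('opening', 0.01387579223111245) ('grip_force', 24.976959228515625)
```

Torque is falling and fz stays negative even after lowering, so this may be the notch. I'll test with a gentle lowering and no turn.

Emit:
step_arm --pt "0 0 0 -0.05 0 0 0" --pt "0 0 0 -0.1 0 0 0" --pt "0 0 0 -0.1 0 0 0"

```text
time: 6.65
tool_pos: [0.5396, 0.0287, 0.0956]
tool_rot: [-3.141, -0.0, 2.526]
contact_force: [3.1, -4.4, -11.4]
opening: 0.0134
grip_force: 25.0
```

```bash
python3 o.py
```

```text
('time', 6.65) ('tool_pos', [0.5396, 0.0287, 0.0956]) ('tool_rot', [-3.141, -0.0004, 2.5265]) ('contact_force', [3.0998, -4.3517, -11.416]) ('torque', [-0.7694, -0.3902, -0.0995]) ('opening', 0.013354887236903035) ('grip_force', 24.96439754962921)
```

The full 12 N now hangs on the grip and the knob follows the tool down, so it is over the notch. I'll lower it the rest of the way.

Emit:
step_arm --pt "0 0 0 -0.12 0 0 0" --pt "0 0 0 -0.24 0 0 0" --pt "0 0 0 -0.36 0 0 0" --pt "0 0 0 -0.45 0 0 0"

```text
time: 6.98
tool_pos: [0.5396, 0.0287, 0.0916]
tool_rot: [-3.141, -0.0, 2.527]
contact_force: [-0.1, -5.2, -6.0]
opening: 0.014
grip_force: 25.0
```

```bash
python3 o.py
```

```text
('time', 6.9833) ('tool_pos', [0.5396, 0.0287, 0.0916]) ('tool_rot', [-3.1411, -0.0002, 2.5266]) ('contact_force', [-0.0767, -5.166, -6.0177]) ('torque', [-0.9335, -0.0397, -0.2215]) ('opening', 0.013986921489165914) ('grip_force', 24.986842274665833)
```

Emit:
step_arm --pt "0.3 0 0 0 0 0 0" --pt "0.3 0 0 0 0 0 0" --pt "0.3 0 0 0 0 0 0" --pt "0.3 0 0 0 0 0 0"

```text
time: 7.32
tool_pos: [0.5402, 0.0294, 0.0925]
tool_rot: [3.14, 0.001, 2.527]
contact_force: [0.6, -0.3, -0.1]
opening: 0.0277
grip_force: 0.0
```

```bash
python3 o.py
python3 - <<'E'
from h import *
i=read_camera("scene")[140:260,200:380,::-1]
cv2.imwrite("pics/s2.png",cv2.resize(cv2.convertScaleAbs(i,alpha=1.4),None,fx=4,fy=4,interpolation=2))
E
```

```text
('time', 7.3167) ('tool_pos', [0.5402, 0.0294, 0.0925]) ('tool_rot', [3.1403, 0.0011, 2.5271]) ('contact_force', [0.5557, -0.2793, -0.1276]) ('torque', [0.0414, -0.157, -0.007]) ('opening', 0.027693605268638278) ('grip_force', 0.0)
```

View pics/s2.png

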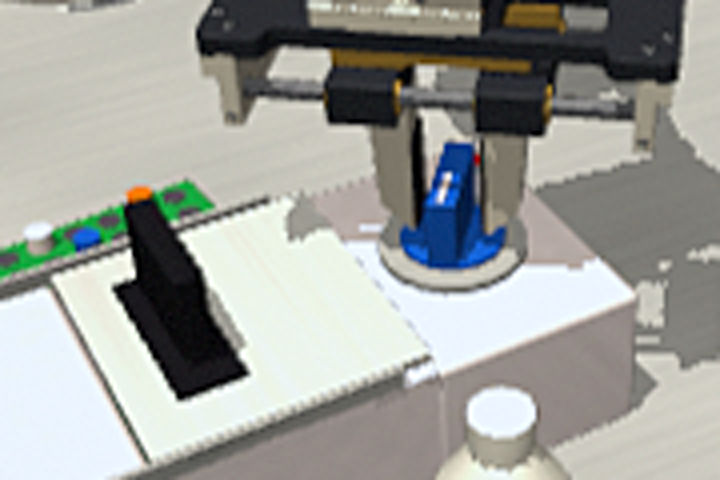

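The knob's foot looks flush in the collar, and the red pin is still low beyond the bar at about (477,158). Next I raise clear and check the knob height numerically. The turned direction should be about -0.115-0.494 rad.

Emit:
step_arm --pt "0.3 0 0 0 0 0 0" --pt "0.5 0 0 2 0 0 0" --pt "0.8 0 0 5 0 0 0" --pt "1 0 0 8.5 0 0 0" --pt "1 0 0 12 0 0 0"

```text
time: 7.78
tool_pos: [0.5393, 0.0292, 0.2129]
tool_rot: [-3.141, -0.001, 2.527]
contact_force: [1.0, 0.1, 0.6]
opening: 0.0497
grip_force: 0.0
```

```bash
python3 o.py
python3 - <<'E'
from h import *
m=camera_model("scene")
i=read_camera("scene")[:,:,::-1].copy()
f=200/np.tan(np.radians(m["vfov"])/2);T=np.array(m["world_to_cam"])
i=i[150:230,270:370]; i=cv2.resize(cv2.convertScaleAbs(i,alpha=1.3),None,fx=7,fy=7,interpolation=2)
for z,c in((.117,(0,255,0)),(.125,(0,0,255))):
  P=[]
  for a,b in((24,7),(24,-7),(-24,-7),(-24,7)):
    t=-.609;p=np.array([.5398+(a*np.cos(t)-b*np.sin(t))/1e3,.0288+(a*np.sin(t)+b*np.cos(t))/1e3,z,1]);q=T@p
    P.append([(m["cx"]-f*q[0]/q[2]-270+.5)*7,(m["cy"]+f*q[1]/q[2]-150+.5)*7])
  cv2.polylines(i,[np.int32(P)],True,c,1)
cv2.imwrite("pics/s3.png",i)
E
```

```text
('time', 7.7833) ('tool_pos', [0.5393, 0.0292, 0.2129]) ('tool_rot', [-3.1413, -0.0011, 2.5269]) ('contact_force', [0.9533, 0.1494, 0.5889]) ('torque', [0.0408, -0.1631, 0.0323]) ('opening', 0.04969356214406465) ('grip_force', 0.0)
```

View pics/s3.png

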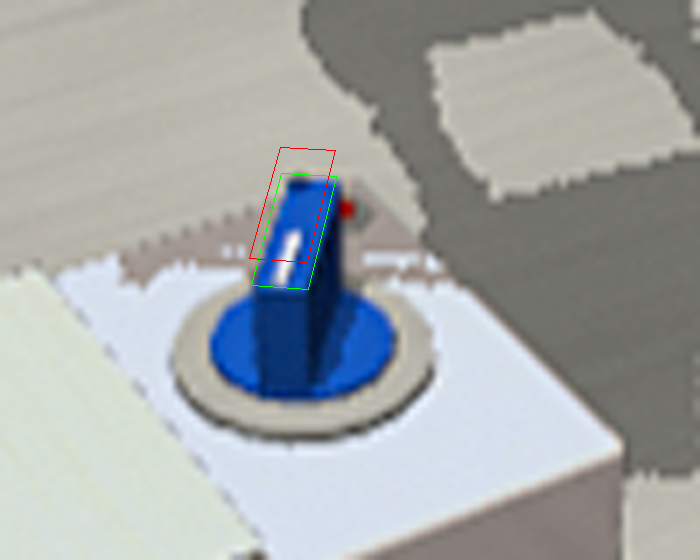

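The drawn home-height outline (green) matches the bar top, so the knob is home, and the pin is down. Next is the cover handle at about (0.544, -0.101), yaw 0.031+π.

Emit:
step_arm --pt "1 0.45 -13 0 0 0 0.645" --pt "1 0.45 -13 0 0 0 0.645" --pt "1 0.45 -13 0 0 0 0.645" --pt "1 0.45 -13 0 0 0 0.645" --pt "1 0.45 -13 0 0 0 0.645"

```text
time: 8.25
tool_pos: [0.5443, -0.1048, 0.2116]
tool_rot: [-3.141, 0.001, 3.122]
contact_force: [0.1, 0.8, -0.7]
opening: 0.0873
grip_force: 0.0
```

Emit:
step_arm --pt "1 0 0 0 0 0 0.02" --pt "1 0 0 0 0 0 0.02" --pt "1 0 0 0 0 0 0.02" --pt "1 0 0 0 0 0 0.02"

```text
time: 8.58
tool_pos: [0.5443, -0.1002, 0.2118]
tool_rot: [3.141, 0.0, 3.139]
contact_force: [-0.0, 0.7, -0.0]
opening: 0.0918
grip_force: 0.0
```

Run:
```python
from h import *
s=observe();m=camera_model("wrist");i=read_camera("wrist")[:,:,::-1]
print(s["tool_pos"],s["tool_rot"],s["opening"])
i=cv2.convertScaleAbs(i,alpha=1.3)
f=200/np.tan(np.radians(m["vfov"])/2);T=np.array(m["world_to_cam"]);P=[]
for a,b in((30,7),(30,-7),(-30,-7),(-30,7)):
    q=T@[.5438+a/1e3-.031*b/1e3,-.101+b/1e3+.031*a/1e3,.133,1]; P.append([m["cx"]-f*q[0]/q[2],m["cy"]+f*q[1]/q[2]])
cv2.polylines(i,[np.int32(np.round(P))],True,(0,255,0),1); print(np.round(P))
cv2.imwrite("pics/w4.png",i)
```

```text
[ 0.54428944 -0.10023273  0.21177372] [3.14139186e+00 3.94253145e-05 3.13865522e+00] 0.09179819629576047
[[324. 246.]
 [305. 247.]
 [302. 169.]
 [321. 168.]]
```

View pics/w4.png

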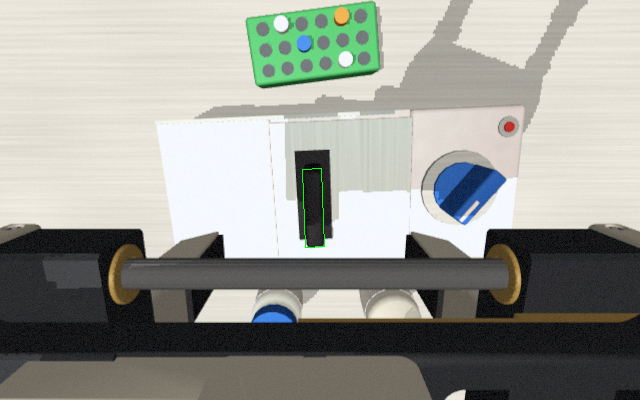

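The handle outline matches the black handle at about (313,207), and the fingers straddle it. I'll align, descend and grip.

Emit:
step_arm --pt "1 0 -0.1 -3 0 0 0.033" --pt "1 0 -0.1 -6 0 0 0.033" --pt "1 0 -0.1 -8.5 0 0 0.033" --pt "1 0 -0.1 -10.5 0 0 0.033" --pt "0.8 0 -0.1 -11.5 0 0 0.033"

```text
time: 9.05
tool_pos: [0.543, -0.101, 0.0942]
tool_rot: [3.14, -0.004, -3.111]
contact_force: [-1.3, -1.4, 0.4]
opening: 0.0882
grip_force: 0.0
```

Emit:
step_arm --pt "0.5 0 0 0 0 0 0" --pt "0.2 0 0 0 0 0 0" --pt "0 0 0 0 0 0 0" --pt "0 0 0 0 0 0 0" --pt "0 0 0 0 0 0 0" --grip_force 12

```text
time: 9.47
tool_pos: [0.545, -0.1022, 0.098]
tool_rot: [-3.141, 0.002, -3.11]
contact_force: [-0.3, -0.7, 0.2]
opening: 0.0567
grip_force: 0.0
```

Emit:
step_arm --pt "0 0 0 0 0 0 0" --pt "0 0 0 0 0 0 0" --pt "0 0 0 0 0 0 0" --pt "0 0 0 0 0 0 0" --pt "0 0 0 0 0 0 0"

```text
time: 9.88
tool_pos: [0.5443, -0.1021, 0.0968]
tool_rot: [3.142, 0.0, -3.11]
contact_force: [0.7, 0.2, 0.2]
opening: 0.0228
grip_force: 0.0
```

Emit:
step_arm --pt "0 0 0 0 0 0 0" --pt "0 0 0 0 0 0 0" --pt "0 0 0 0 0 0 0" --pt "0 0 0 0 0 0 0" --pt "0 0 0 0 0 0 0"

```text
time: 10.3
tool_pos: [0.5442, -0.1019, 0.0967]
tool_rot: [3.141, -0.0, -3.11]
contact_force: [0.1, 0.9, 0.1]
opening: 0.0144
grip_force: 12.0
```

Gripped. I'll try a small pull first.

Emit:
step_arm --pt "0 0.01 -0.2 0 0 0 0" --pt "0 0.01 -0.4 0 0 0 0" --pt "0 0.02 -0.6 0 0 0 0" --pt "0 0.02 -0.8 0 0 0 0" --pt "0 0.03 -1.0 0 0 0 0"

```text
time: 10.72
tool_pos: [0.5447, -0.1123, 0.0967]
tool_rot: [3.141, 0.0, -3.11]
contact_force: [0.6, 1.3, -1.2]
opening: 0.0141
grip_force: 12.0
```

It slides freely at about 1–2 N.

Emit:
step_arm --pt "0 0.02 -0.6 0 0 0 0" --pt "0 0.04 -1.4 0 0 0 0" --pt "0 0.07 -2.2 0 0 0 0" --pt "0 0.09 -3.0 0 0 0 0" --pt "0 0.12 -4.0 0 0 0 0"

```text
time: 11.13
tool_pos: [0.5463, -0.1529, 0.0967]
tool_rot: [3.142, 0.001, -3.11]
contact_force: [4.6, 2.5, -3.3]
opening: 0.0138
grip_force: 12.0
```

Emit:
step_arm --pt "0 0.02 -0.8 0 0 0 0" --pt "0 0.05 -1.6 0 0 0 0" --pt "0 0.07 -2.4 0 0 0 0" --pt "0 0.1 -3.1 0 0 0 0" --pt "0 0.11 -3.6 0 0 0 0"

```text
time: 11.55
tool_pos: [0.5478, -0.1895, 0.0967]
tool_rot: [-3.141, 0.002, -3.111]
contact_force: [6.1, 2.4, -3.0]
opening: 0.014
grip_force: 12.0
```

Emit:
step_arm --pt "0 0 -0.08 0 0 0 0" --pt "0 0 -0.16 0 0 0 0" --pt "0 0 -0.24 0 0 0 0" --pt "0 0 -0.24 0 0 0 0" --pt "0 0 -0.24 0 0 0 0"

```text
time: 11.97
tool_pos: [0.5478, -0.1908, 0.0967]
tool_rot: [3.141, 0.002, -3.111]
contact_force: [6.7, 4.3, -2.5]
opening: 0.0139
grip_force: 12.0
```

It has travelled 89 mm and the force is rising at the stop. I'll release and rise.

Emit:
step_arm --pt "0.4 0 0 0 0 0 0" --pt "0.4 0 0 0 0 0 0" --pt "0.4 0 0 0 0 0 0" --pt "0.4 0 0 0 0 0 0" --pt "0.4 0 0 0 0 0 0"

```text
time: 12.38
tool_pos: [0.5466, -0.1908, 0.0967]
tool_rot: [-3.142, -0.0, -3.111]
contact_force: [-0.6, 0.2, 0.3]
opening: 0.0361
grip_force: 0.0
```

Emit:
step_arm --pt "0.4 0 0 1.5 0 0 0" --pt "0.5 0 0 4 0 0 0" --pt "0.5 0 0 7 0 0 0" --pt "0.5 0 0 10 0 0 0" --pt "0.5 0 0 13 0 0 0"

```text
time: 12.8
tool_pos: [0.5465, -0.1905, 0.2281]
tool_rot: [3.141, -0.001, -3.11]
contact_force: [-0.3, -1.2, 0.1]
opening: 0.0461
grip_force: 0.0
```

Emit:
step_arm --pt "0.5 0 -4 1 0 0 0" --pt "0.5 0 -8 2 0 0 0" --pt "0.5 0 -12 3 0 0 0" --pt "0.5 0 -12 3 0 0 0" --pt "0.5 0 -12 3 0 0 0"

```text
time: 13.22
tool_pos: [0.5463, -0.3127, 0.2566]
tool_rot: [-3.141, 0.0, -3.114]
contact_force: [0.8, -0.1, -1.1]
opening: 0.0459
grip_force: 0.0
```

```bash
python3 o.py
python3 - <<'E'
from h import *
i=read_camera("scene")[120:320,130:390,::-1]
cv2.imwrite("pics/s5.png",cv2.resize(cv2.convertScaleAbs(i,alpha=1.3),None,fx=3,fy=3,interpolation=2))
E
```

```text
('time', 13.2167) ('tool_pos', [0.5463, -0.3127, 0.2566]) ('tool_rot', [-3.1413, 0.0002, -3.1138]) ('contact_force', [0.7978, -0.0912, -1.0568]) ('torque', [0.1279, -0.1426, 0.0232]) ('opening', 0.04585086417877137) ('grip_force', 0.0)
```

View pics/s5.png

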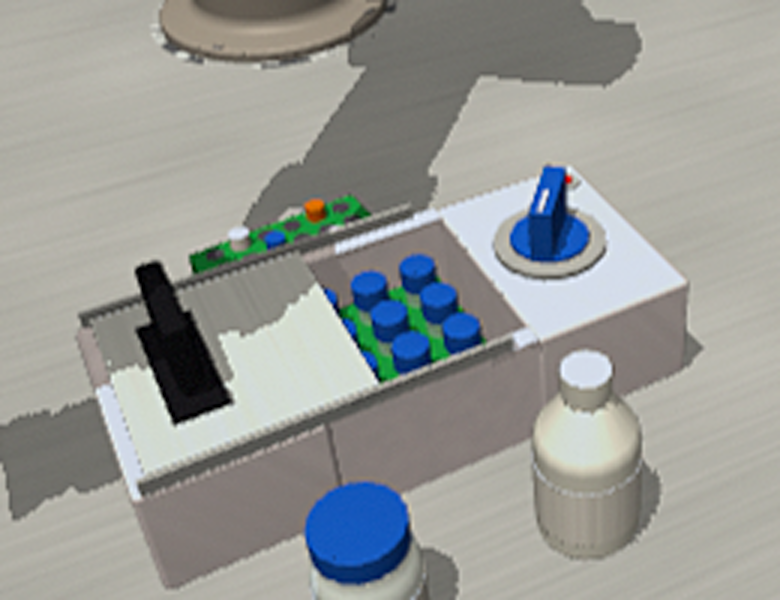

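The cover is open with its edge at about (380,380), the tubes are exposed, the knob is home, and the pin, bottle, jar and rack are undisturbed.

```bash
python3 -c "
from cell import *
print(hand_in())"
```

```text
the job is handed in; nothing more can be done
None
```

The safe is unlocked and open, and the job is handed in, though no verdict came back. The knob sank home about 28° clockwise, the cover slid about 89 mm to its stop and was let go, the red pin stayed down, and the bottle, jar and rack look undisturbed in the last picture.

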